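# Look into the food-waste caddy and ease its lid down

### The job

Push down the front lever of the caddy with the green lid until the lid stands wide open, and keep it open for two seconds so that I can see whether it needs emptying. Then let the lever come up slowly so that the lid settles shut without slamming. Use the lever only: do not touch the lid or force the lever against its stop, leave the grey caddy shut, and leave the things around where they are.

Things in the scene. Friction and masses are not known exactly. Their poses are not given: they have to be found in the camera images.
- green_caddy: White counter-top waste caddy with a green lid and a green press lever, fixed to the table. Tub 140 mm deep (x) x 120 mm wide (y) x 132 mm high, with the shut lid 150 mm high. Origin: centre of its underside on the table. Its own -x side is the front, from which the lever sticks out, roughly toward the robot; z is up.
- green_pad (a point): Middle of the top face of the green lever's paddle: the place to press. Moves with the paddle. At rest it is 107 mm above the table and 74 mm in front of the tub's front face; pressed fully down it is 37 mm lower, with hardly any shift forward or back.
- green_lever (a joint): The lever is a paddle 44 mm long (caddy x), 56 mm wide, 10 mm thick on a short arm, sloping up 0.2 rad to the front at rest; its level pivot is just inside the front wall, 85 mm above the table. Value 0 = up (lid shut), 0.46 rad = pressed fully down to a hard stop. Pressing mid-paddle takes 4 to 9 N. The lid's weight pushes it back up.
- green_lid (a joint): Green lid, a 150 x 130 x 10 mm plate hinged along the rear rim; 0 = shut, grows as it opens upward and backward, about 1.20 rad when the lever is fully down. Linked: lid angle = 2.6 x lever angle. Wide open means more than 1.0 rad. If the lever is let go, the lid falls shut at once and slams; let down over two seconds or more, it settles gently.
- green_lid_front (a point): Middle of the front edge of the green lid; moves with the lid. Shut, it is 140 mm above the table and 6 mm in front of the tub's front face; the lid swings about a level axis 148 mm behind this edge, so it never comes further forward. Not to be touched.
- grey_caddy: The same caddy with a grey lid and grey lever, fixed to the table beside the green one (either side). To be left shut.
- grey_lid (a joint): Lid angle of the grey caddy, 0 = shut; to stay shut.
- mug: Reddish-pink mug, 77 x 114 x 98 mm, standing; origin at the centre of its underside. To be left alone.
- apple: Red and yellow apple, 80 x 78 x 69 mm, on the table; origin at its underside. To be left alone.
- matchbox: Matchbox lying flat, 39 x 61 x 17 mm; origin at the centre of its underside. To be left alone.
- bottle: Green bottle with a pale cap, 40 x 55 x 183 mm, standing behind, between the caddies; origin at the centre of its underside. To be left alone.

How it is judged:
By the outcome, as a careful person would: the job done as asked, in the order asked, and still so for the second after the job is handed in, with the robot touching nothing.
It also fails if it takes over 42 s, if anything falls off the work surface, if the arm or the gripper's body presses on something with over 40 N, if the wrist force passes 120 N, or if a joint passes its speed limit or range.

### The arm

A 6-joint arm with a two-finger parallel gripper is mounted at the origin on a cart in front of the work surface, level with it; the furniture and walls round the work are solid. World frame = base frame: x ahead of the robot, y to its left, z up, the work surface at z = 0. Lengths are in mm, angles in rad, forces in N, time in s.
With the tool pointing down it reaches from about 350 to 775 mm from the base axis. Payload 7.3 kg.
Tool frame: the origin (TCP) lies midway between the tips of the shut fingers; the grasp point (between the pads) lies 19 mm behind it; z points along the fingers, y is the line along which they close (so a half turn about z gives the same grasp; the last joint's range is limited). The gripper opens to 92 mm and grips with 3 to 60 N. Pads are 19 mm wide; open, the fingers measure 130 mm over their backs; the gripper's body (75 mm by 190 mm) begins 47 mm behind the grasp point.
Start: joints at [-1.384, 0.342, 1.524, -0, 1.275, -0.146], TCP at [171.535, -496.206, 226.741] pointing down, gripper open.
Joint ranges: [-2.53, 2.53], [-0.77, 2.02], [0.04, 2.7], [-1, 4.14], [0.28, 2.66], [-3.11, 3.11]. Speed limits (rad/s): [2.57, 2.57, 3.14, 3.14, 3.14, 3.14].

### API

Orientations are given as [roll, pitch, yaw] about the fixed x, y, z axes, in that order (R = Rz(yaw) Ry(pitch) Rx(roll)).
In Python, from plant import bot gives the robot as it stands. The module is installed in compiled form; this text tells all that it offers.
- The arm moves only by the shell command python3 -m crank 'ROWS' [OPENING]. ROWS is JSON, a list of rows, each a list of 6 numbers: the shift along the tool's x, y, z in m, then the turn, a rotation vector about the tool's x, y, z in rad. In form: [[dx, dy, dz, wx, wy, wz], ...]. A call has 1 to 5 rows; each row shifts and turns the commanded pose from where the row before left it, along the tool's axes as they then stand; what a row does not reach is not made up. A row lasts 1/8 s, in which the tool goes at most 62.5 mm and 10.7 degrees, less where a joint would pass 70% of its speed; a pose out of reach is approached as far as the arm can. A call is refused whole if a number of a shift passes 0.0625 or a number of a turn 0.188, either way. A call with a gripper value outside its range is refused whole. OPENING is the opening in per cent of the stroke, from 0 (shut) to 100 (fully open), set as the call begins (- or left out, the last holds). The fingers move at their own pace and stop on an object; the grip force is fixed at half the most. Time passes only in rows, so rows that do not move let the fingers close. It gives the time, the measured TCP pose, the force, the opening and the grip force at its end, in the units of the state.
- bot.get_obs(): the state, without advancing time (a new reading comes with each control period).
- bot.capture(name): name is "scene" or "top" or "wrist"; returns a dict with "color" (400x640x3 uint8, blue, green, red), "fov_y" (degrees; the focal length in pixels is half the picture's height over the tangent of half this angle, whatever the lens; pixels are square), "cx", "cy" (the principal point, pixels), "k1" (the pictures are not rectified: a ray, as slopes to the right and down, at radius r is drawn at 1 + k1 r^2 times it, then the intrinsics apply), "extrinsics" (4x4, takes a point from world to camera coordinates); the wrist camera has in their place "tool_from_camera" (4x4, takes a point from camera to tool coordinates, whose origin is the TCP and whose axes are the flange's). Camera axes: x right, y up, looking along -z (the intrinsics and any distortion apply to the point x, -y, -z); pixel columns grow to the right and rows downward; lengths in mm; the calibration is good to about 2 mm. A picture is of the moment at which its call begins: read the wrist's pose just before it. There is no depth.
- bot.close_job(): hands the job in; it is judged then, once.
The state is a dict: "time": time; "joint_positions": joint angles; "dq": joint speeds; "tau": joint torques, N m; "tool_pos": TCP position; "tcp_rot": TCP orientation; "contact_force": force on the tool from outside, world axes, zero at the start; "moment": the same for the moment, N m; "grip_width": finger opening in mm; "finger_force": force on a finger pad.
Only numpy, scipy, OpenCV 4.12 (cv2) and the standard library are available. Lean on these libraries where they do the work, as an engineer would, in place of code of your own. Each camera call takes 0.05 s, during which the arm holds its last target. There are 200 camera calls.

## Working session

There is one attempt and no reset: what is moved stays moved. The work goes in short steps, Python scripts to look and compute and a shell command to move; the robot and the scene stay as the last step left them, time stands still between calls to the robot, and variables do not carry over. Pictures are saved under pics/ and viewed, at most 10 in all, crops included, and the job is handed in when it is done.

```bash
mkdir -p pics; python3 - <<'E'
from plant import bot
import cv2,numpy as np
o=bot.get_obs();print({k:np.round(v,3).tolist() for k,v in o.items()})
for n in("scene","top"):
    c=bot.capture(n);cv2.imwrite(f"pics/{n}0.png",c["color"]);print(n,{k:np.round(v,4).tolist() for k,v in c.items() if k!="color"})
E
```

```text
{'time': 0.0, 'joint_positions': [-1.384, 0.343, 1.525, -0.0, 1.275, -0.146], 'dq': [0.0, -0.001, -0.001, 0.001, 0.0, 0.0], 'tau': [0.001, -43.124, -24.422, 0.072, 0.056, -0.0], 'tool_pos': [171.448, -495.794, 226.048], 'tcp_rot': [-3.14, -0.0, 0.333], 'contact_force': [0.411, -0.244, 0.071], 'moment': [0.021, -0.009, 0.009], 'finger_force': 0.0, 'grip_width': 92.121}
scene {'fov_y': 46.3263, 'cx': 313.2703, 'cy': 196.5274, 'k1': -0.1317, 'extrinsics': [[0.6211, -0.7836, -0.0144, -331.749], [0.3401, 0.2529, 0.9057, -265.581], [-0.7061, -0.5674, 0.4236, -1146.5088], [0.0, 0.0, 0.0, 1.0]]}
top {'fov_y': 54.0384, 'cx': 315.435, 'cy': 200.8665, 'k1': 0.0134, 'extrinsics': [[0.0057, -1.0, -0.0023, -14.8813], [0.9906, 0.0053, 0.1367, -535.6514], [-0.1366, -0.0031, 0.9906, -1140.5378], [0.0, 0.0, 0.0, 1.0]]}
```

View pics/scene0.png

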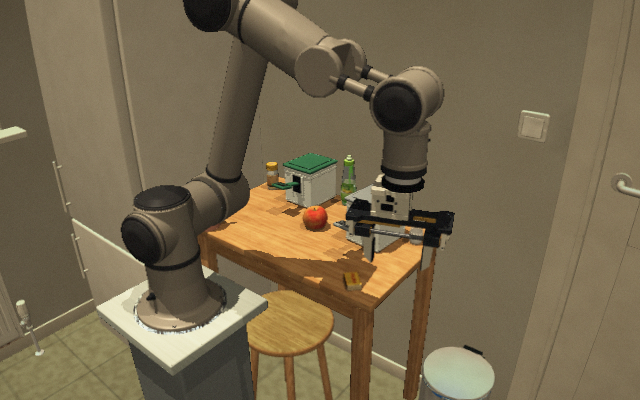

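View pics/top0.png

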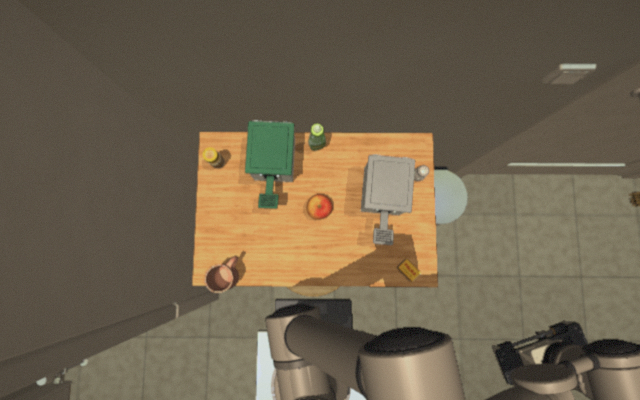

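The scene view shows the green caddy at the far left of the table and the grey one at the right. The top view has the green lid at about (248–295, 122–175), the green paddle near (269,201), the apple at (320,206) and the mug at (221,278).

```bash
cat >h.py <<'E'
import numpy as np,cv2
def ray(c,uv,E=None):
    f=200/np.tan(np.radians(c["fov_y"]/2));K=np.array([[f,0,c["cx"]],[0,f,c["cy"]],[0,0,1.]])
    p=cv2.undistortPoints(np.array([[uv]],float),K,np.array([c["k1"],0,0,0.]))[0,0]
    d=np.array([p[0],-p[1],-1]);E=np.array(c["extrinsics"]) if E is None else E
    R=E[:3,:3];return -R.T@E[:3,3],R.T@d
def plane(c,uv,z,E=None):
    o,d=ray(c,uv,E);return (o+d*(z-o[2])/d[2])
E
python3 - <<'E'
from plant import bot
from h import *
c=bot.capture("top");im=c["color"]
m=((im[...,1]>1.6*im[...,2])&(im[...,1]>1.15*im[...,0])&(im[...,1]>45)).astype(np.uint8)
m[:, 305:]=0; m[:110]=0;m[215:]=0;m[:,:230]=0
for nm,sl,z in(("lid",(110,177),150),("pad",(194,215),107)):
    mm=m.copy();mm[:sl[0]]=0;mm[sl[1]:]=0
    pts=np.argwhere(mm)[:,::-1].astype(np.float32)
    r=cv2.minAreaRect(pts);b=cv2.boxPoints(r)
    print(nm,len(pts),np.round(b,1).tolist());W=np.array([plane(c,p,z) for p in b]);print(W.round(0).tolist(),W.mean(0).round(1))
for n,p,z in(("apple",(320,206),35),("mug",(221,279),50),("bottle",(317,130),180)):print(n,plane(c,p,z).round())
v=cv2.resize(im[105:225,190:350],None,fx=5,fy=5,interpolation=cv2.INTER_CUBIC)
cv2.imwrite("pics/crop.png",v)
E
```

```text
lid 1567 [[245.60000610351562, 174.89999389648438], [248.39999389648438, 121.80000305175781], [292.70001220703125, 124.0999984741211], [289.8999938964844, 177.3000030517578]]
[[591.0, 179.0, 150.0], [742.0, 176.0, 150.0], [736.0, 52.0, 150.0], [585.0, 58.0, 150.0]] [663.2 116.2 150. ]
pad 15 [[259.0, 194.0], [276.0, 194.0], [276.0, 206.0], [259.0, 206.0]]
[[545.0, 148.0, 107.0], [545.0, 100.0, 107.0], [511.0, 99.0, 107.0], [511.0, 147.0, 107.0]] [527.8 123.2 107. ]
apple [520. -26.  35.]
mug [305. 259.  50.]
bottle [709. -15. 180.]
```

View pics/crop.png

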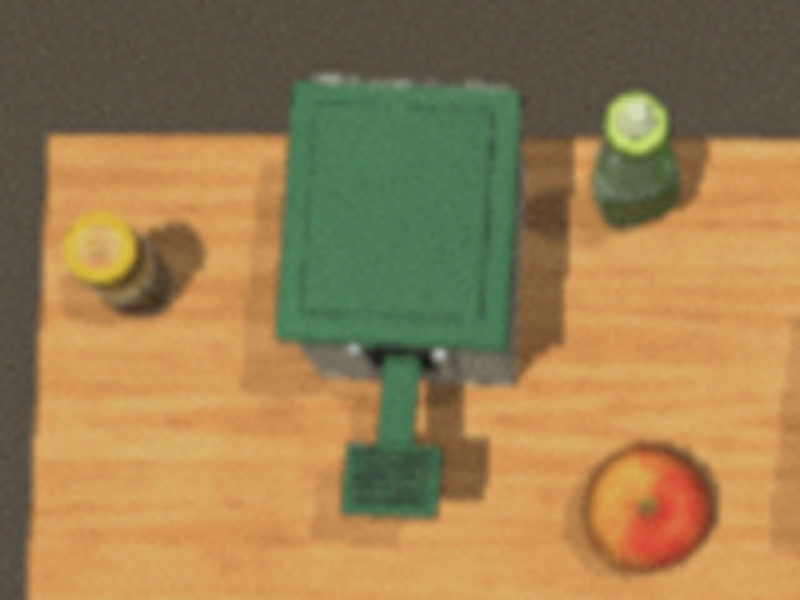

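The crop shows the green paddle's corners at about (347,443), (441,446), (437,516) and (342,513), and the lid corners at (295,82), (521,92), (511,348) and (277,338). The caddy is turned only slightly.

```bash
python3 - <<'E'
from plant import bot
from h import *
c=bot.capture("top")
px=lambda p:((p[0]+.5)/5-.5+190,(p[1]+.5)/5-.5+105)
L=np.array([plane(c,px(p),150) for p in((295,82),(521,92),(511,348),(277,338))]);P=np.array([plane(c,px(p),107) for p in((347,443),(441,446),(437,516),(342,513))])
print(L.round(),P.round(),L.mean(0),P.mean(0))
ax=L[0]+L[1]-L[2]-L[3];ax/=np.linalg.norm(ax);yaw=np.arctan2(ax[1],ax[0]);print("yaw",yaw, "lever dir",np.arctan2(*(L.mean(0)-P.mean(0))[1::-1]))
fr=(L[2]+L[3])/2; print("pad from lid",fr-68*ax, L.mean(0)-(75+68)*ax)
# scene cross-check: reprojection of pad estimate
s=bot.capture("scene");E=s["extrinsics"];
for q in (P.mean(0),fr):
    v=(E@np.append(q,1))[:3];f=200/np.tan(np.radians(s["fov_y"]/2));a=np.array([v[0],-v[1]])/-v[2];a*=1+s["k1"]*(a@a);print(a*f+[s["cx"],s["cy"]])
E
```

```text
[[744. 175. 150.]
 [739.  49. 150.]
 [593.  53. 150.]
 [598. 181. 150.]] [[547. 148. 107.]
 [546.  94. 107.]
 [506.  96. 107.]
 [507. 149. 107.]] [668.5540447  114.59899647 150.        ] [526.40681885 121.86110037 107.        ]
yaw -0.03195568407149584 lever dir -0.05104422960675901
pad from lid [527.88206308 119.09579664 150.        ] [525.62705184 119.1678816  150.        ]
[282.4158999  184.04699739]
[296.76634893 166.02726837]
```

```bash
python3 -m crank '[[0,0,0,0,0,0.185],[0,0,0,0,0,0.185],[0.0255,-0.0484,0,0,0,0],[0.0255,-0.0484,0,0,0,0],[0.0255,-0.0484,0,0,0,0]]' 0
```

```text
time: 0.88
tool_pos: [253.9, -352.5, 226.6]
tcp_rot: [-3.142, -0.0, -0.038]
contact_force: [1.1, -0.8, 0.1]
grip_width: 46.4
finger_force: 0.0
```

```bash
python3 -m crank '[[0.0255,-0.0484,0,0,0,0],[0.0255,-0.0484,0,0,0,0],[0.0255,-0.0484,0,0,0,0],[0.0255,-0.0484,0,0,0,0],[0.0255,-0.0484,0,0,0,0]]' && python3 -m crank '[[0.0255,-0.0484,0,0,0,0],[0.0255,-0.0484,0,0,0,0],[0.0255,-0.0484,0,0,0,0],[0.0255,-0.0484,0,0,0,0],[0.0255,-0.0484,0,0,0,0]]' && python3 -m crank '[[0,0,0,0,0,0],[0,0,0,0,0,0]]'; python3 - <<'E'
from plant import bot
from h import *
from scipy.spatial.transform import Rotation as R
o=bot.get_obs();c=bot.capture("wrist");cv2.imwrite("pics/w1.png",c["color"])
T=np.eye(4);T[:3,:3]=R.from_euler("xyz",o["tcp_rot"]).as_matrix();T[:3,3]=o["tool_pos"]
E=np.linalg.inv(T@c["tool_from_camera"])
np.savez("w1.npz",E=E,**{k:c[k] for k in("fov_y","cx","cy","k1")})
print(np.round(o["tool_pos"],1),o["tcp_rot"],o["contact_force"])
for q in((526.5,120.5,107),):
    v=(E@np.append(q,1))[:3];f=200/np.tan(np.radians(c["fov_y"]/2));a=np.array([v[0],-v[1]])/-v[2];a*=1+c["k1"]*(a@a);print(a*f+[c["cx"],c["cy"]])
E
```

```text
time: 1.5
tool_pos: [390.5, -115.3, 226.9]
tcp_rot: [3.141, -0.001, -0.037]
contact_force: [1.0, -0.9, -0.5]
grip_width: 1.0
finger_force: 0.0
time: 2.12
tool_pos: [526.9, 122.0, 226.7]
tcp_rot: [3.141, -0.0, -0.037]
contact_force: [1.2, -0.3, -0.6]
grip_width: 0.5
finger_force: 0.0
time: 2.38
tool_pos: [525.7, 120.1, 226.3]
tcp_rot: [3.141, 0.001, -0.037]
contact_force: [0.4, -0.5, -0.4]
grip_width: 0.1
finger_force: 0.0
[525.7 120.1 226.3] [ 3.14098337e+00  1.15403433e-03 -3.65658857e-02] [ 0.36445776 -0.49500488 -0.39694244]
[322.4081542  198.35356288]
```

View pics/w1.png

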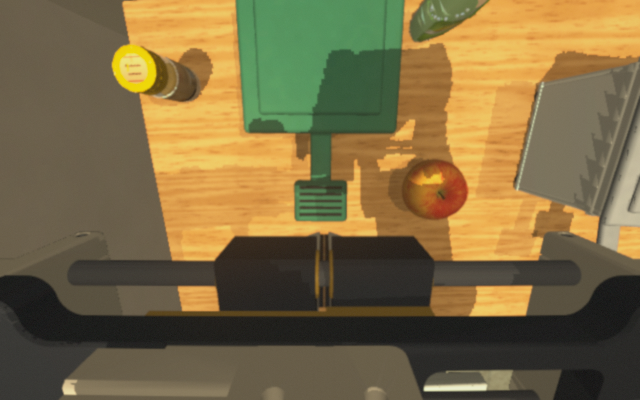

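The paddle centre is at about (321,200), within 2 px of the predicted (322,198), so the estimate is good and I can go straight down.

```bash
python3 -m crank '[[0,0,0.025,0,0,0],[0,0,0.025,0,0,0],[0,0,0.025,0,0,0],[0,0,0.02,0,0,0],[0,0,0.008,0,0,0]]' && python3 -m crank '[[0,0,0.003,0,0,0],[0,0,0.003,0,0,0],[0,0,0.003,0,0,0],[0,0,0.003,0,0,0],[0,0,0.003,0,0,0]]' && python3 -m crank '[[0,0,0.003,0,0,0],[0,0,0.003,0,0,0],[0,0,0.003,0,0,0],[0,0,0.002,0,0,0]]'
```

```text
time: 3.05
tool_pos: [525.4, 118.9, 123.0]
tcp_rot: [3.141, 0.002, -0.039]
contact_force: [-0.3, -0.9, 0.0]
grip_width: 0.4
finger_force: 0.0
time: 3.68
tool_pos: [526.3, 120.3, 108.6]
tcp_rot: [3.142, -0.0, -0.037]
contact_force: [-0.2, -0.1, 2.4]
grip_width: 0.3
finger_force: 1.3
time: 4.18
tool_pos: [525.6, 120.3, 97.9]
tcp_rot: [3.141, 0.001, -0.037]
contact_force: [-3.7, 0.7, 5.1]
grip_width: 0.4
finger_force: 2.6
```

```bash
python3 -m crank '[[0,0,0.003,0,0,0],[0,0,0.003,0,0,0],[0,0,0.003,0,0,0],[0,0,0.003,0,0,0],[0,0,0.003,0,0,0]]' && python3 -m crank '[[0,0,0.002,0,0,0],[0,0,0.002,0,0,0],[0,0,0.002,0,0,0],[0,0,0,0,0,0]]'; python3 - <<'E'
from plant import bot
from h import *
c=bot.capture("scene");cv2.imwrite("pics/s2.png",cv2.resize(c["color"][100:260,220:430],None,fx=3.6,fy=3.6,interpolation=cv2.INTER_CUBIC))
E
```

```text
time: 4.8
tool_pos: [525.5, 120.3, 82.8]
tcp_rot: [3.141, 0.001, -0.037]
contact_force: [-2.7, 0.1, 5.8]
grip_width: 0.6
finger_force: 2.7
time: 5.3
tool_pos: [526.2, 120.2, 76.4]
tcp_rot: [3.142, 0.0, -0.037]
contact_force: [-1.9, 0.2, 1.6]
grip_width: 0.5
finger_force: 1.3
```

View pics/s2.png

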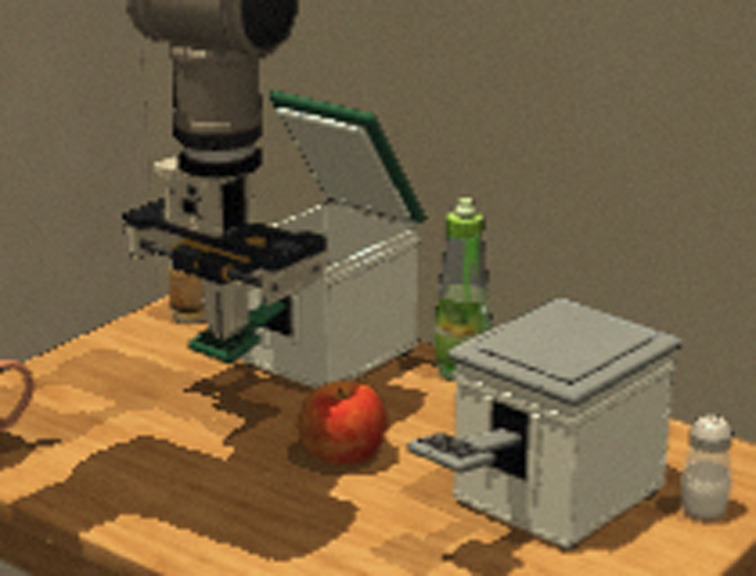

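The crop shows the green lid standing open, with its near right edge running from (422,217) to (372,115). The grey lid is shut. Next I'll estimate the lid angle.

```bash
python3 - <<'E'
from plant import bot
from h import *
s=bot.capture("scene");E=s["extrinsics"];f=200/np.tan(np.radians(s["fov_y"]/2))
def pr(q):
    v=(E@np.append(q,1))[:3];a=np.array([v[0],-v[1]])/-v[2];a=a*(1+s["k1"]*(a@a));u=a*f+[s["cx"],s["cy"]];return ((u-[220,100]+.5)*3.6-.5).round(0)
yaw=-.037;ax=np.array([np.cos(yaw),np.sin(yaw),0]);ay=np.array([-np.sin(yaw),np.cos(yaw),0]);z=np.array([0,0,1])
pad=np.array([526.2,120.3,0])
for t in(0.9,1.0,1.05,1.1,1.15,1.2):
    h=pad+ax*(68+148)+z*140
    e=h+148*(-np.cos(t)*ax+np.sin(t)*z)
    n=10*(np.cos(t)*z+np.sin(t)*ax) # outer face
    print(t,[pr(e+k*65*ay+m*n).tolist() for k in(1,-1) for m in(0,.5)],pr(h-65*ay))
print(bot.get_obs()["time"],bot.get_obs()["tool_pos"][2])
E
```

```text
0.9 [[262.0, 104.0], [265.0, 100.0], [367.0, 129.0], [370.0, 125.0]] [428. 221.]
1.0 [[270.0, 92.0], [273.0, 89.0], [375.0, 117.0], [378.0, 113.0]] [428. 221.]
1.05 [[275.0, 87.0], [277.0, 83.0], [380.0, 111.0], [383.0, 108.0]] [428. 221.]
1.1 [[279.0, 82.0], [282.0, 79.0], [384.0, 106.0], [387.0, 102.0]] [428. 221.]
1.15 [[284.0, 77.0], [287.0, 74.0], [389.0, 101.0], [392.0, 98.0]] [428. 221.]
1.2 [[288.0, 73.0], [291.0, 70.0], [393.0, 96.0], [396.0, 93.0]] [428. 221.]
5.4 76.55244804739883
```

```bash
python3 -m crank '[[0,0,0.001,0,0,0],[0,0,0.001,0,0,0],[0,0,0,0,0,0]]' && python3 -m crank '[[0,0,0.0005,0,0,0],[0,0,0.0,0,0,0]]'; python3 - <<'E'
from plant import bot
from h import *
c=bot.capture("scene");cv2.imwrite("pics/s3.png",cv2.resize(c["color"][100:260,220:430],None,fx=3.6,fy=3.6,interpolation=cv2.INTER_CUBIC))
E
```

```text
time: 5.78
tool_pos: [526.4, 120.2, 74.6]
tcp_rot: [3.142, -0.0, -0.037]
contact_force: [-1.7, 1.1, 1.9]
grip_width: 0.5
finger_force: 1.2
time: 6.02
tool_pos: [526.4, 120.2, 74.2]
tcp_rot: [3.142, -0.0, -0.037]
contact_force: [-1.0, 0.6, 2.2]
grip_width: 0.3
finger_force: 1.1
```

View pics/s3.png

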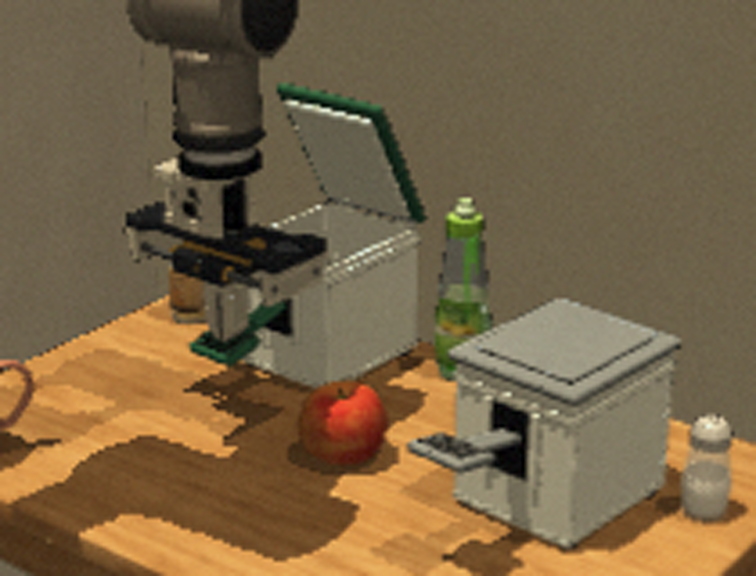

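The lid's front corner rose from (372,115) to about (378,108), so the angle is now about 1.09 rad, with the force still about 2 N and no sign of the stop. I'll hold here for 2.5 s.

```bash
Z='[[0,0,0,0,0,0],[0,0,0,0,0,0],[0,0,0,0,0,0],[0,0,0,0,0,0],[0,0,0,0,0,0]]'; python3 -m crank '[[0,0,0,0,0,0],[0,0,0,0,0,0],[0,0,0,0,0,0],[0,0,0,0,0,0],[0,0,0,0,0,0]]' >/dev/null && python3 -m crank '[[0,0,0,0,0,0],[0,0,0,0,0,0],[0,0,0,0,0,0],[0,0,0,0,0,0],[0,0,0,0,0,0]]' >/dev/null && python3 -m crank '[[0,0,0,0,0,0],[0,0,0,0,0,0],[0,0,0,0,0,0],[0,0,0,0,0,0],[0,0,0,0,0,0]]'>/dev/null && python3 -m crank '[[0,0,0,0,0,0],[0,0,0,0,0,0],[0,0,0,0,0,0],[0,0,0,0,0,0],[0,0,0,0,0,0]]'
```

```text
time: 8.57
tool_pos: [526.2, 120.2, 74.2]
tcp_rot: [3.142, -0.0, -0.037]
contact_force: [-0.1, 0.1, 2.5]
grip_width: 0.4
finger_force: 1.2
```

```bash

python3 -m crank '[[0,0,-0.0008,0,0,0],[0,0,-0.0008,0,0,0],[0,0,-0.0008,0,0,0],[0,0,-0.0008,0,0,0],[0,0,-0.0008,0,0,0]]' | grep -E 'pos|contact'
python3 -m crank '[[0,0,-0.0008,0,0,0],[0,0,-0.0008,0,0,0],[0,0,-0.0008,0,0,0],[0,0,-0.0008,0,0,0],[0,0,-0.0008,0,0,0]]' | grep -E 'pos|contact'
python3 -m crank '[[0,0,-0.0008,0,0,0],[0,0,-0.0008,0,0,0],[0,0,-0.0008,0,0,0],[0,0,-0.0008,0,0,0],[0,0,-0.0008,0,0,0]]' | grep -E 'pos|contact'
python3 -m crank '[[0,0,-0.0008,0,0,0],[0,0,-0.0008,0,0,0],[0,0,-0.0008,0,0,0],[0,0,-0.0008,0,0,0],[0,0,-0.0008,0,0,0]]' | grep -E 'pos|contact'
python3 -m crank '[[0,0,-0.0008,0,0,0],[0,0,-0.0008,0,0,0],[0,0,-0.0008,0,0,0],[0,0,-0.0008,0,0,0],[0,0,-0.0008,0,0,0]]' | grep -E 'pos|contact'
python3 -m crank '[[0,0,-0.0008,0,0,0],[0,0,-0.0008,0,0,0],[0,0,-0.0008,0,0,0],[0,0,-0.0008,0,0,0],[0,0,-0.0008,0,0,0]]' | grep -E 'pos|contact'
python3 -m crank '[[0,0,-0.0008,0,0,0],[0,0,-0.0008,0,0,0],[0,0,-0.0008,0,0,0],[0,0,-0.0008,0,0,0],[0,0,-0.0008,0,0,0]]' | grep -E 'pos|contact'
```

```text
tool_pos: [525.9, 120.2, 78.2]
contact_force: [-1.2, 1.0, 2.8]
tool_pos: [526.1, 120.2, 82.2]
contact_force: [-3.3, 0.5, 2.8]
tool_pos: [526.2, 120.2, 86.3]
contact_force: [-2.8, 1.2, 3.4]
tool_pos: [526.3, 120.2, 90.3]
contact_force: [-2.1, 0.1, 4.1]
tool_pos: [526.6, 120.2, 94.4]
contact_force: [-0.0, 0.5, 4.2]
tool_pos: [526.8, 120.2, 98.4]
contact_force: [3.5, -0.1, 3.6]
tool_pos: [526.3, 120.2, 102.2]
contact_force: [4.3, -1.1, 3.6]
```

```bash

python3 -m crank '[[0,0,-0.0008,0,0,0],[0,0,-0.0008,0,0,0],[0,0,-0.0008,0,0,0],[0,0,-0.0008,0,0,0],[0,0,-0.0008,0,0,0]]' | grep -E 'time|pos|contact'
python3 -m crank '[[0,0,-0.0008,0,0,0],[0,0,-0.0008,0,0,0],[0,0,-0.0008,0,0,0],[0,0,-0.0008,0,0,0],[0,0,-0.0008,0,0,0]]' | grep -E 'time|pos|contact'
python3 -m crank '[[0,0,-0.0008,0,0,0],[0,0,-0.0008,0,0,0],[0,0,-0.0008,0,0,0],[0,0,-0.0008,0,0,0],[0,0,-0.0008,0,0,0]]' | grep -E 'time|pos|contact'
```

```text
time: 13.58
tool_pos: [526.2, 120.2, 106.2]
contact_force: [3.7, -0.3, 3.3]
time: 14.2
tool_pos: [524.8, 120.2, 109.4]
contact_force: [-0.1, 0.7, 0.2]
time: 14.82
tool_pos: [526.2, 120.2, 114.2]
contact_force: [-0.1, -0.0, 0.6]
```

Contact is gone and the lid is down. I'll retreat straight up and check.

```bash
python3 -m crank '[[0,0,-0.01,0,0,0],[0,0,-0.02,0,0,0],[0,0,-0.03,0,0,0],[0,0,-0.02,0,0,0],[0,0,-0.01,0,0,0]]' && python3 -m crank '[[0,0,0,0,0,0],[0,0,0,0,0,0],[0,0,0,0,0,0],[0,0,0,0,0,0]]'; python3 - <<'E'
from plant import bot
from h import *
c=bot.capture("scene");cv2.imwrite("pics/s4.png",cv2.resize(c["color"][100:300,220:430],None,fx=3,fy=3,interpolation=cv2.INTER_CUBIC))
E
```

```text
time: 15.45
tool_pos: [526.7, 120.3, 205.9]
tcp_rot: [-3.141, -0.002, -0.037]
contact_force: [-0.5, 0.4, 0.5]
grip_width: 0.8
finger_force: 0.0
time: 15.95
tool_pos: [526.0, 120.2, 203.6]
tcp_rot: [3.141, 0.001, -0.037]
contact_force: [-1.0, -0.4, -0.1]
grip_width: 0.3
finger_force: 0.0
```

View pics/s4.png

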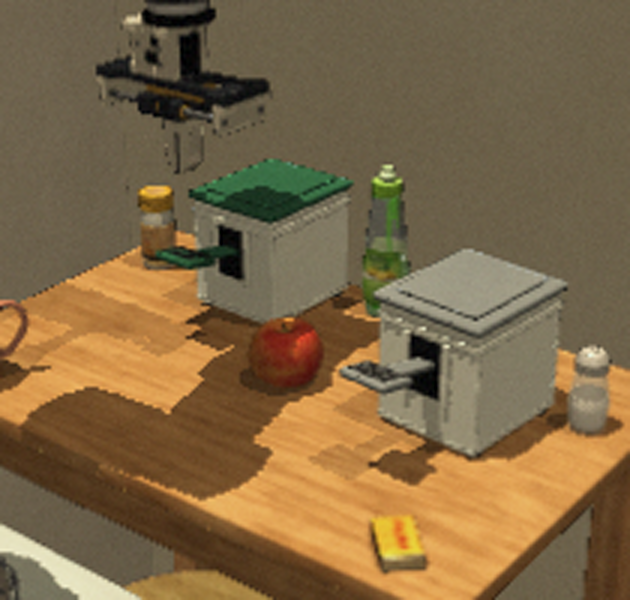

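The green lid at (270,190) is shut, the lever at (195,255) is up, the grey caddy is shut, nothing has been disturbed, and the gripper is clear.

```bash
python3 -c "from plant import bot; print(bot.close_job())"
```

```text
the job is handed in; nothing more can be done
None
```

The green lid was held open at about 1.09 rad (estimated from the camera) for over 2.5 s, then let down over about 5 s until it was shut; the grey caddy stayed shut, nothing around was disturbed, and the job was handed in at about 16 s.

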